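Set the saw's speed selector to the marker peg and close the dust flaps

TASK

Turn the saw's speed selector on the grey control box so that its pointer clicks into the stop marked by the tall peg, then close the box: fold the narrow dust flap fully down first, then the wide flap fully down over it. Leave the bottle, the tin and the screwdriver beside the box where they are.

Things in the scene. Friction and masses are not known exactly. Their poses are not given: they have to be found in the camera images.
- control_box: Grey box fixed on the bench, 200 mm (its x) by 240 mm (its y), open-topped, 5 mm walls, rim 105 mm up. Origin: centre of its underside; z up; x roughly away from the robot. Inside, a level panel 55 mm up carries the selector and, 88 mm from the selector's axis, one mark at each of its four stops: the tall peg, two flat 12 mm plugs, one flat 12 mm disc (where it starts). The peg's stop varies.
- selector_hub (a point): Point on the selector's vertical axis (x = -45, y = 0 mm in the box frame), 75 mm above the bench. The selector is a black lever: round hub 44 mm across, top 91 mm above the bench, and one straight arm 16 mm wide, from 62 to 88 mm above the bench, that runs out to 62 mm from the axis, then an 8 mm wide tip out to 69 mm. The arm can be pushed sideways or pinched.
- selector_aim (a point): Imaginary point that turns with the selector, straight ahead of its arm, 88 mm from the axis, 75 mm above the bench. It stands over the mark at which the selector points.
- selector (a joint): Angle of the selector: 0 when the arm points along the box's +x, growing counter-clockwise from above. Detents hold it at -0.975, -0.325, 0.325 and 0.975 rad; between them it resists with at most 0.35 Nm, and past half-way it snaps by itself into the next. It starts at -0.325. End stops at -1.2 and 1.2.
- marker_top (a point): The marker peg: dark steel, 24 mm across at head and foot, 40 mm high, fixed upright on the panel at the stop wanted. This point is the centre of its top, 95 mm above the bench.
- narrow_flap (a joint): Angle of the narrow aluminium flap on the box's +y rim: 0 shut (level over the box), 1.57 upright; starts leaning outwards at 1.75 to 2.0 (stop 2.15). Hinge line along the box's x. Flat plate 200 mm long, 100 mm from hinge to free edge, 4 mm thick (above the hinge line when shut). Stiff hinge: it stays where it is left; pushing at the free edge takes 1 to 3 N.
- narrow_flap_hinge (a point): Middle of the narrow flap's hinge line: x = 0, y = +120 mm, z = 105 mm in the box frame.
- narrow_flap_edge (a point): Middle of the narrow flap's free edge.
- wide_flap (a joint): Angle of the wide aluminium flap on the box's -y rim: 0 shut (over the narrow flap), 1.57 upright; starts leaning outwards at 1.75 to 2.0 (stop 2.15). Hinge line along the box's x. Flat plate 200 mm long, 155 mm from hinge to free edge, 4 mm thick (above the hinge line when shut). Stiff hinge: it stays where it is left; pushing at the free edge takes 1 to 4 N.
- wide_flap_hinge (a point): Middle of the wide flap's hinge line: x = 0, y = -120 mm, z = 110 mm in the box frame.
- wide_flap_edge (a point): Middle of the wide flap's free edge.
- oil_bottle_mid (a point): White plastic oil bottle, 60 mm across, 160 mm high, standing close behind the box (box +x side). Point: on its axis, 80 mm up. To be left alone.
- tin_mid (a point): Tin can 84 mm across, 90 mm high, standing close behind the box (box +x side). Point: on its axis, 45 mm up. To be left alone.
- screwdriver_mid (a point): Screwdriver 200 mm long, lying across in front of the box (box -x side). Point: its body origin on the bench, near mid-length. To be left alone.

How it is judged:
By the outcome, as a careful person would: the job done as asked, in the order asked, and still so for the second after the job is handed in, with the robot touching nothing.
It also fails if it takes over 70 s, if anything falls off the work surface, if the arm or the gripper's body presses on something with over 40 N, if the wrist force passes 120 N, or if a joint passes its speed limit or range.

ROBOT

A 6-joint arm with a two-finger parallel gripper is mounted at the origin on the work surface. World frame = base frame: x ahead of the robot, y to its left, z up, the work surface at z = 0. Lengths are in mm, angles in rad, forces in N, time in s.
With the tool pointing down it reaches from about 400 to 925 mm from the base axis. Payload 12.5 kg.
Tool frame: the origin (TCP) lies midway between the tips of the shut fingers; the grasp point (between the pads) lies env.grasp_offset behind it (env.grasp_offset is the distance from the TCP to the grasp point, in mm); x points along the fingers, y is the direction in which the jaws open and shut, and the axes are right-handed (so a half turn about x gives the same grasp; the last joint's range is limited). The gripper opens to 95 mm and grips with 3 to 60 N. Pads are 20 mm wide; open, the fingers measure 119 mm over their backs; the gripper's body (75 mm by 180 mm) begins 59 mm behind the grasp point.
Start: joints at [-1.303, 0.491, 1.559, -0, 1.092, -0.106], TCP at [228.247, -581.854, 179.661] pointing down, gripper open.
Joint ranges: [-3.1, 3.1], [-0.84, 2.19], [0.05, 2.79], [-1.13, 4.28], [0.06, 2.93], [-2.69, 2.69]. Speed limits (rad/s): [2.22, 2.22, 2.79, 3.14, 3.14, 3.14].

INTERFACE

Orientations are given as [roll, pitch, yaw] about the fixed x, y, z axes, in that order (R = Rz(yaw) Ry(pitch) Rx(roll)).
In Python, from cell import env gives the robot as it stands.
- The arm moves only by the tool apply_moves, never from a script. Its arguments are lists of equal length, an entry for each row: "offset": the shift along the world's x, y, z in units of 25 mm (1.0 is 25 mm), a list of three; "yaw": the turn about the world's z in units of 6 degrees (1.0 is 6 degrees); "jaw": the closure, from -1 (fully open) to 1 (shut), so that 0 is half open. A call has 1 to 20 rows; each row is the pose to reach, as a shift and turn from the pose measured when the call began; what a row does not reach only later rows make up. A row lasts 1/8 s, in which the tool goes at most 62.5 mm and 10.7 degrees, less where a joint would pass 70% of its speed; a pose out of reach is approached as far as the arm can. A call with a gripper value outside its range is refused whole. The fingers move at their own pace and stop on an object; the grip force is fixed at half the most. Time passes only in rows, so rows that repeat a pose let the fingers close. It gives the time, the measured TCP pose, the force and the opening at its end, in the units of the state.
- env.state(): the state, without advancing time (a new reading comes with each control period).
- env.read_camera(name): name is "scene" or "top" or "wrist"; returns a dict with "frame" (480x640x3 uint8, red, green, blue), "fx", "fy", "cx", "cy" (pixels), "xyz" and "rotation" of the camera in the world; the wrist camera has in their place "hand_eye" (4x4, takes a point from camera to tool coordinates, whose origin is the TCP and whose axes are the tool frame's). Camera axes: x right, y down, z forward; pixel columns grow to the right and rows downward; lengths in mm; the calibration is good to about 2 mm. A picture is of the moment at which its call begins: read the wrist's pose just before it. There is no depth.
- env.job_done(): hands the job in, once; it reports no verdict.
The state is a dict: "t": time; "joints": joint angles; "qvel": joint speeds; "tau": joint torques, N m; "eef_pos": TCP position; "tcp_rot": TCP orientation; "ft_force": force on the tool from outside, world axes, zero at the start; "moment": the same for the moment, N m; "opening": opening from 0.0 (shut) to 1.0 (fully open).
Only numpy, scipy, OpenCV 4.12 (cv2) and the standard library are available. Lean on these libraries where they do the work, as an engineer would, in place of code of your own. Each camera call takes 0.05 s, during which the arm holds its last target.

## Working session

There is one attempt and no reset: what is moved stays moved. The work goes in short steps, Python scripts to look and compute and a tool call to move; the robot and the scene stay as the last step left them, time stands still between calls to the robot, and variables do not carry over. Pictures are saved under pics/ and viewed, and the job is handed in when it is done.

Besides the shell and the picture viewer there is one more tool, called as name([rows], argument=value, ...), one row to a line, values as JSON. apply_moves: Moves the arm, as the interface text tells. Its arguments: {"type":"object","properties":{"offset":{"type":"array"},"yaw":{"type":"array"},"jaw":{"type":"array"}},"required":["offset","yaw","jaw"]}

```bash
mkdir -p pics; ls; python3 - <<'E'
from cell import env
import cv2
s=env.state()
print(s, env.grasp_offset)
for n in ["scene","top","wrist"]:
    c=env.read_camera(n)
    cv2.imwrite(f"pics/{n}0.png",c["frame"][:,:,::-1])
    print(n,{k:v for k,v in c.items() if k!="frame"})
E
```

```text
pics
{'t': 0.0, 'joints': array([-1.30258905e+00,  4.91555518e-01,  1.55948118e+00,  2.65817096e-06,
        1.09172136e+00, -1.05618274e-01]), 'qvel': array([ 0.00185751,  0.00161989, -0.00085913, -0.00156256,  0.00051233,
        0.00162121]), 'tau': array([-2.44051280e-04, -6.12645292e+01, -2.58180857e+01,  6.92697521e-02,
        4.82410484e-02, -1.24966509e-04]), 'eef_pos': array([ 228.16676721, -581.53446172,  179.05336496]), 'tcp_rot': array([-1.67843748,  1.56963091,  1.8369795 ]), 'ft_force': array([-0.21222451, -0.7352343 , -0.70487346]), 'moment': array([ 0.01583459, -0.04561659, -0.04951813]), 'opening': 0.9993624834033992} 18.8
scene {'fx': 566.9247199364125, 'fy': 566.9247199364125, 'cx': 323.5347118987176, 'cy': 243.400469539522, 'xyz': array([ 958.11914405, -119.33424099,  665.4887836 ]), 'rotation': array([-2.55146173,  0.00893363,  1.14150026])}
top {'fx': 489.50909374799124, 'fy': 489.50909374799124, 'cx': 326.50812195614236, 'cy': 238.67200471585676, 'xyz': array([530.90373688,  42.94262386, 812.89415065]), 'rotation': array([-3.02295554e+00, -2.05938799e-03, -1.55602888e+00])}
wrist {'fx': 332.99714442970514, 'fy': 332.99714442970514, 'cx': 317.77278909336513, 'cy': 240.77529835665294, 'hand_eye': array([[-5.00114894e-04, -2.75687598e-01,  9.61247158e-01,
        -2.04085822e+02],
       [ 9.99999823e-01,  1.71114170e-04,  5.69352903e-04,
         1.11507689e-01],
       [-3.21446544e-04,  9.61247272e-01,  2.75687464e-01,
        -7.76063478e+01],
       [ 0.00000000e+00,  0.00000000e+00,  0.00000000e+00,
         1.00000000e+00]])}
```

View pics/top0.png

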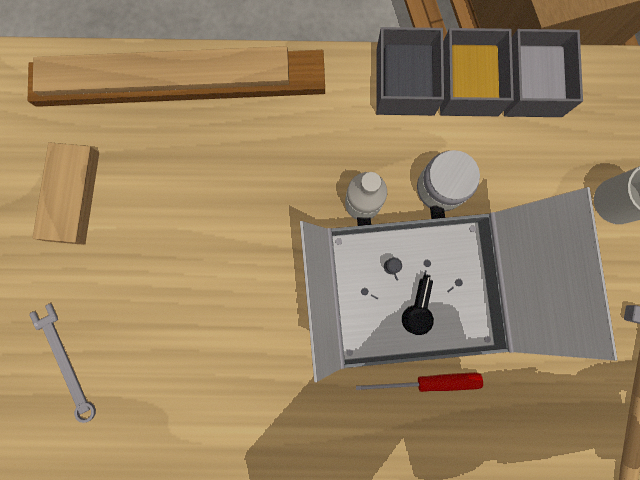

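View pics/scene0.png

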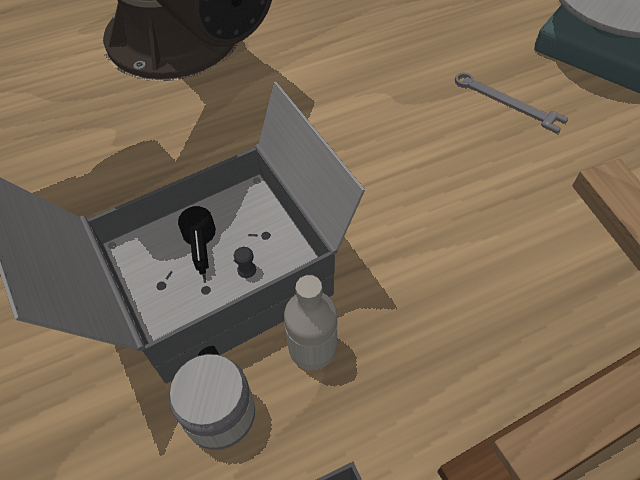

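The top view shows the lever hub at about (418,320), pointing at the disc (427,263). The peg is at (393,265), one stop counter-clockwise (+0.325). I'll zoom in to get accurate pixel positions.

```bash
python3 - <<'E'
import cv2
a=cv2.imread("pics/top0.png")[170:400,280:630]
cv2.imwrite("pics/t1.png",cv2.resize(a,None,fx=2.28,fy=2.28,interpolation=cv2.INTER_CUBIC))
a=cv2.imread("pics/scene0.png")[70:390,0:400]
cv2.imwrite("pics/s1.png",cv2.resize(a,None,fx=1.87,fy=1.87,interpolation=cv2.INTER_CUBIC))
E
```

```text
(no output)
```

View pics/t1.png

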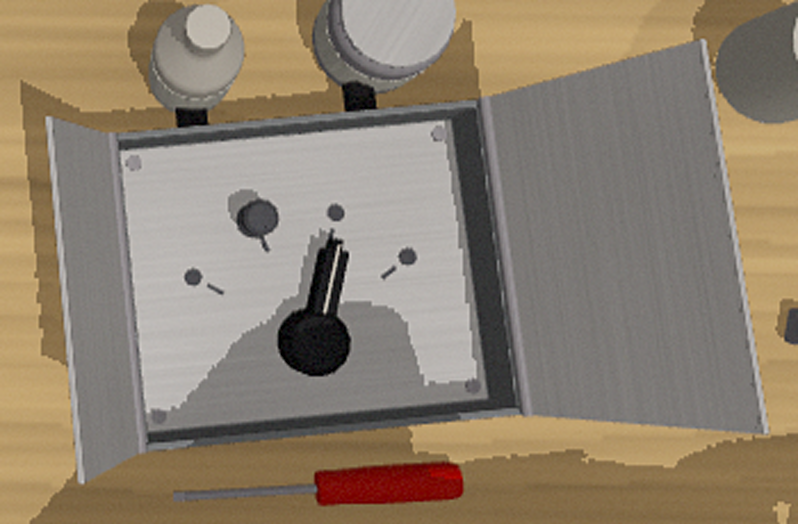

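View pics/s1.png

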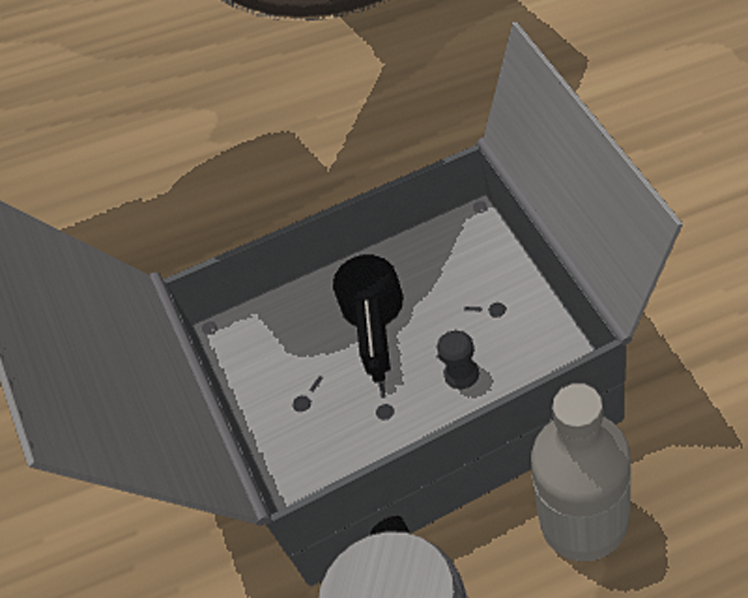

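```bash
cat > h.py <<'E'
import numpy as np, cv2
from scipy.spatial.transform import Rotation as Ro
from scipy.optimize import least_squares
C={"scene":(566.925,323.535,243.400,[958.119,-119.334,665.489],[-2.55146173,0.00893363,1.14150026]),
"top":(489.509,326.508,238.672,[530.904,42.943,812.894],[-3.02295554,-2.05938799e-03,-1.55602888])}
def proj(n,P):
    f,cx,cy,t,r=C[n]; R=Ro.from_euler('xyz',r).as_matrix()
    p=R.T@(np.asarray(P,float)-t); return np.array([cx+f*p[0]/p[2],cy+f*p[1]/p[2]])
def ray(n,uv,z):
    f,cx,cy,t,r=C[n]; R=Ro.from_euler('xyz',r).as_matrix()
    d=R@np.array([(uv[0]-cx)/f,(uv[1]-cy)/f,1]); return np.array(t)+d*(z-t[2])/d[2]
def bw(b,p):
    c,s=np.cos(b[2]),np.sin(b[2]); return np.array([b[0]+c*p[0]-s*p[1],b[1]+s*p[0]+c*p[1],p[2]])
def wb(b,p):
    c,s=np.cos(b[2]),np.sin(b[2]); x,y=p[0]-b[0],p[1]-b[1]; return np.array([c*x+s*y,-s*x+c*y,p[2]])
def mark(a,z,r=88): return [-45+r*np.cos(a),r*np.sin(a),z]
def ned(x,q,r=100): return [x,120-r*np.cos(q),105+r*np.sin(q)]
def wed(x,q,r=155): return [x,-120+r*np.cos(q),110+r*np.sin(q)]
E
cat > fit.py <<'E'
from h import *
T=lambda p:(280+p[0]/2.28,170+p[1]/2.28); S=lambda p:(p[0]/1.87,70+p[1]/1.87)
def res(v):
    b=v[:3];qn,qw=v[3:5]
    L=[("top",mark(-.325,56),T((336,212))),("top",mark(-.975,56),T((407,257))),("top",mark(.975,56),T((193,277))),
    ("top",mark(.325,95),T((260,215))),("top",[-45,0,91],T((314,338))),
    ("top",ned(100,qn),T((50,117))),("top",ned(-100,qn),T((82,482))),("top",wed(100,qw),T((705,42))),("top",wed(-100,qw),T((767,432))),
    ("scene",mark(-.325,56),S((385,411))),("scene",mark(-.975,56),S((302,404))),("scene",mark(.975,56),S((497,310))),
    ("scene",mark(.325,95),S((456,345))),("scene",[-45,0,91],S((368,282))),
    ("scene",ned(100,qn),S((680,225))),("scene",ned(-100,qn),S((515,24))),("scene",wed(100,qw),S((30,465)))]
    return np.concatenate([proj(n,bw(b,p))-np.array(u) for n,p,u in L])
r=least_squares(res,[560,-120,0,1.8,1.8],x_scale=[100,100,1,1,1])
print(r.x.round(4)); print(r.fun.reshape(-1,2).round(1).tolist())
b=r.x[:3]
for nm,z,t,s in (("bottle",160,(209,27),(577,400)),("tin",90,(391,20),(391,598))):
    for n,u in (("top",T(t)),("scene",S(s))):
        w=ray(n,u,z); print(nm,n,w.round(0),wb(b,w).round(0))
for nm,p in (("hub",[-45,0,91]),("armtip-start",mark(-.325,75,62)),("armtip-goal",mark(.325,75,62)),("peg",mark(.325,95)),("nhinge",[0,120,105]),("whinge",[0,-120,110]),("nedge",ned(0,r.x[3])),("wedge",wed(0,r.x[4]))): print(nm,bw(b,p).round(1))
E
python3 fit.py
```

```text
[ 5.453635e+02 -8.976480e+01  1.058000e-01  1.919400e+00  2.015600e+00]
[[-0.2, -0.6], [-0.0, -1.0], [-0.2, -1.2], [0.5, -0.3], [1.8, 1.1], [0.2, -2.1], [0.1, -1.0], [0.0, -2.1], [0.2, 0.2], [0.4, 0.1], [0.3, -0.5], [0.7, -0.2], [-0.4, -1.6], [-2.1, -4.1], [0.5, -0.4], [-0.1, -1.6], [-0.3, -0.4]]
bottle top [688. -18. 160.] [149.  57. 160.]
bottle scene [687. -17. 160.] [149.  57. 160.]
tin top [ 711. -145.   90.] [159. -72.  90.]
tin scene [ 722. -148.   90.] [170. -77.  90.]
hub [500.6 -94.5  91. ]
armtip-start [ 561.1 -108.    75. ]
armtip-goal [557.  -68.6  75. ]
peg [580.6 -57.8  95. ]
nhinge [532.7  29.6 105. ]
whinge [ 558.  -209.1  110. ]
nedge [529.1  63.5 199. ]
wedge [ 565.1 -275.4  249.9]
```

```bash
cat > st.py <<'E'
from h import *
from cell import env
B=[545.36,-89.76,.1058]
s=env.state(); R=Ro.from_euler('xyz',s['tcp_rot']).as_matrix()
def show():
    p=s['eef_pos']; print('t',round(s['t'],2),'tcp',p.round(1),'box',wb(B,p).round(1),'F',s['ft_force'].round(1),'open',round(s['opening'],2))
    print('ydir deg',np.degrees(np.arctan2(R[1,1],R[0,1])).round(1),'zdir',np.degrees(np.arctan2(R[1,2],R[0,2])).round(1),'tilt',R[2,0].round(4),'j',s['joints'].round(2))
def to(p,yd=None):  # box point -> offset units
    w=bw(B,p); print(p,'world',w.round(1),'units',((w-s['eef_pos'])/25).round(2))
E
python3 - <<'E'
from st import *
show()
for p in ([5,-45,290],[5,-45,72],[5,10,72],mark(-.325,75,50),mark(.325,75,50)): to(p)
E
```

```text
t 0.15 tcp [ 228.2 -581.6  179.2] box [-367.3 -455.6  179.2] F [ 0.7 -1.   0.5] open 1.0
ydir deg -68.6 zdir -158.6 tilt -1.0 j [-1.3   0.49  1.56 -0.    1.09 -0.11]
[5, -45, 290] world [ 555.1 -134.   290. ] units [13.08 17.91  4.43]
[5, -45, 72] world [ 555.1 -134.    72. ] units [13.08 17.91 -4.29]
[5, 10, 72] world [549.3 -79.3  72. ] units [12.84 20.09 -4.29]
[np.float64(2.3825363207407833), np.float64(-15.965439292850048), 75] world [ 549.4 -105.4   75. ] units [12.85 19.05 -4.17]
[np.float64(2.3825363207407833), np.float64(15.965439292850048), 75] world [546.  -73.6  75. ] units [12.71 20.32 -4.17]
```

apply_moves([
  [0, 0, 2.4],
  [0, 0, 4.8],
  [2, 2.7, 4.8],
  [3.5, 4.8, 4.8],
  [5, 6.8, 4.8],
  [6.5, 8.9, 4.8],
  [8, 11, 4.8],
  [9.5, 13, 4.8],
  [11, 15, 4.8],
  [12, 16.5, 4.8],
  [13.1, 17.8, 4.8],
  [13.1, 17.8, 4.8],
  [13.1, 17.8, 4.8],
  [13.1, 17.8, 4.8],
  [13.1, 17.8, 4.8],
], yaw=[0, 0, 1.5, 3, 4.5, 6, 7.5, 9, 10.5, 12, 12.44, 12.44, 12.44, 12.44, 12.44], jaw=[1, 1, 1, 1, 1, 1, 1, 1, 1, 1, 1, 1, 1, 1, 1])

```text
t: 2.02
eef_pos: [555.3, -137.6, 299.4]
tcp_rot: [-1.477, 1.57, -2.944]
ft_force: [-1.6, -0.9, 0.0]
opening: 0.005
```

```bash
python3 - <<'E'
from st import *
show()
for p in ([5,-48,150],[5,-48,74],[5,-9,74]): to(p)
c=env.read_camera("wrist");cv2.imwrite("pics/w1.png",c["frame"][:,:,::-1])
E
```

```text
t 2.02 tcp [ 555.3 -137.6  299.4] box [  4.8 -48.6 299.4] F [-1.6 -0.9  0. ] open 0.01
ydir deg 6.0 zdir -84.0 tilt -1.0 j [-0.36  0.32  1.52 -0.    1.31 -0.46]
[5, -48, 150] world [ 555.4 -137.   150. ] units [ 0.01  0.03 -5.98]
[5, -48, 74] world [ 555.4 -137.    74. ] units [ 0.01  0.03 -9.02]
[5, -9, 74] world [551.3 -98.2  74. ] units [-0.16  1.58 -9.02]
```

View pics/w1.png

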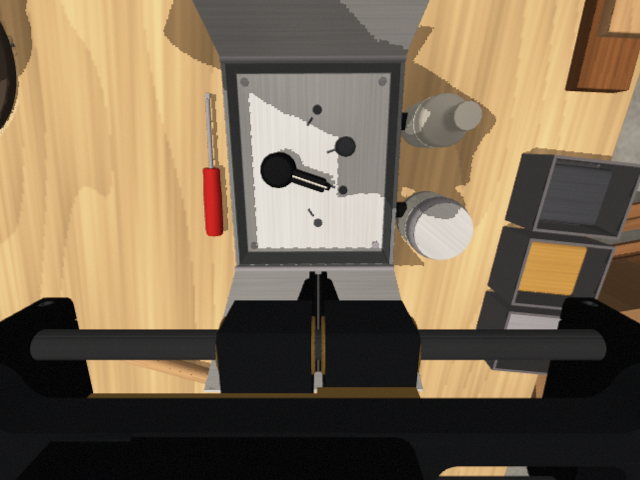

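apply_moves([
  [0, 0, -2],
  [0, 0, -4],
  [0, 0, -6],
  [0, 0, -7.5],
  [0, 0, -8.5],
  [0, 0, -9],
  [0, 0, -9],
  [0, 0, -9],
], yaw=[0, 0, 0, 0, 0, 0, 0, 0], jaw=[1, 1, 1, 1, 1, 1, 1, 1])

```text
t: 3.08
eef_pos: [555.8, -137.8, 75.4]
tcp_rot: [0.825, 1.57, -0.642]
ft_force: [0.2, -1.0, -0.6]
opening: 0.003
```

apply_moves([
  [0, 0.2, 0],
  [0, 0.4, 0],
  [-0.1, 0.7, 0],
  [-0.1, 1, 0],
  [-0.1, 1.3, 0],
  [-0.2, 1.55, 0],
  [-0.2, 1.6, 0],
  [-0.2, 1.6, 0],
], yaw=[0, 0, 0, 0, 0, 0, 0, 0], jaw=[1, 1, 1, 1, 1, 1, 1, 1])

```text
t: 4.08
eef_pos: [550.9, -97.7, 75.4]
tcp_rot: [0.82, 1.57, -0.646]
ft_force: [-0.1, 0.7, 0.3]
opening: 0.006
```

```bash
python3 - <<'E'
from st import *
show()
for n in("top","scene"):
  c=env.read_camera(n);f=c["frame"][:,:,::-1];f=f[170:400,280:630] if n=="top" else f[70:390,0:400]
  cv2.imwrite(f"pics/{n}2.png",cv2.resize(f,None,fx=1.87,fy=1.87))
E
```

```text
t 4.08 tcp [550.9 -97.7  75.4] box [ 4.6 -8.5 75.4] F [-0.1  0.7  0.3] open 0.01
ydir deg 6.0 zdir -84.0 tilt -1.0 j [-0.29  0.53  1.83 -0.    0.78 -0.4 ]
```

View pics/scene2.png

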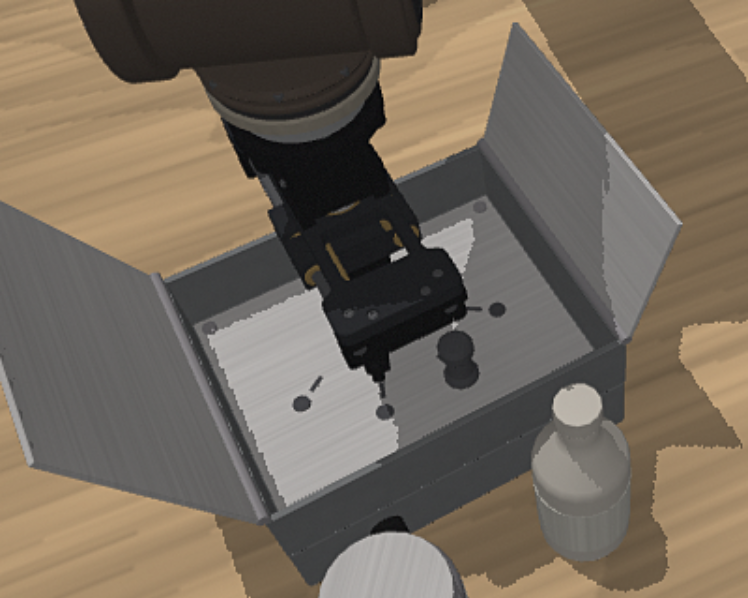

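```bash
python3 - <<'E'
from st import *
for p in ([4.6,-8.5,75],mark(-.325,75,69),mark(.325,75,69),mark(-.325,88,20)):
  u=proj("scene",bw(B,p)); print(p,((u-[0,70])*1.87).round(), u.round())
  u=proj("top",bw(B,p));print(((u-[280,170])*1.87).round())
E
```

```text
[4.6, -8.5, 75] [387. 346.] [207. 255.]
[261. 215.]
[np.float64(20.387900122622284), np.float64(-22.032306224133066), 75] [378. 372.] [202. 269.]
[275. 194.]
[np.float64(20.387900122622284), np.float64(22.032306224133066), 75] [439. 343.] [235. 253.]
[221. 199.]
[np.float64(-26.046985471703685), np.float64(-6.386175717140019), 88] [367. 301.] [196. 231.]
[265. 254.]
```

View pics/top2.png

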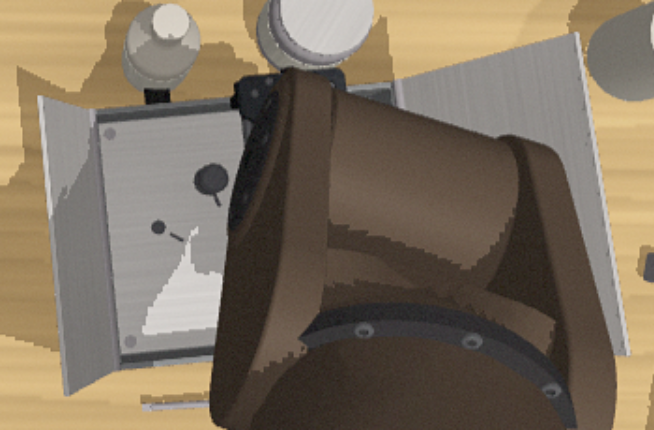

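```bash
python3 - <<'E'
from st import *
c=env.read_camera("wrist");cv2.imwrite("pics/w3.png",c["frame"][:,:,::-1])
c=env.read_camera("scene");f=c["frame"][190:310,130:290,::-1]
cv2.imwrite("pics/s3.png",cv2.resize(f,None,fx=5,fy=5,interpolation=cv2.INTER_CUBIC).clip(0,127)*2)
E
```

```text
(no output)
```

View pics/w3.png

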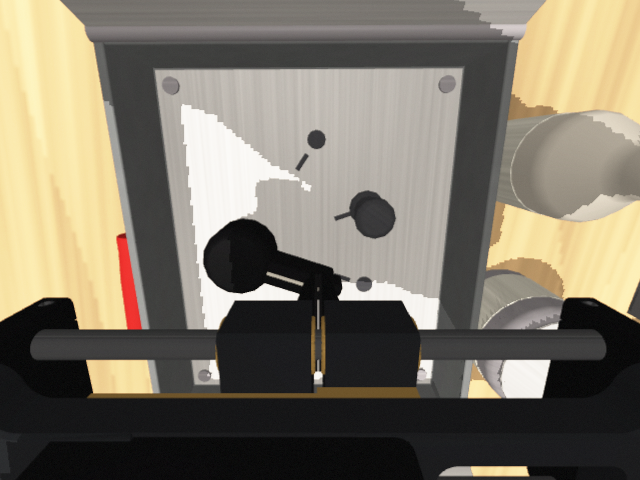

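View pics/s3.png

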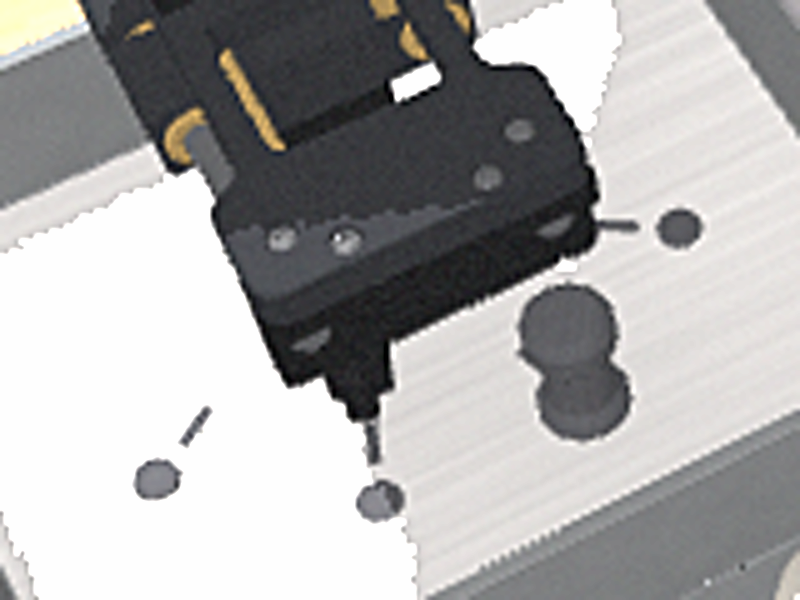

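```bash
cat >> st.py <<'E'
HE=np.array([[-5.00114894e-04,-2.75687598e-01,9.61247158e-01,-2.04085822e+02],[9.99999823e-01,1.71114170e-04,5.69352903e-04,1.11507689e-01],[-3.21446544e-04,9.61247272e-01,2.75687464e-01,-7.76063478e+01],[0,0,0,1]])
def wproj(P):
    t=R.T@(np.asarray(P)-s['eef_pos']); c=(np.linalg.inv(HE)@np.r_[t,1])[:3]
    return np.array([317.77+333*c[0]/c[2],240.78+333*c[1]/c[2]]).round()
E
python3 - <<'E'
from st import *
print('tcp',wproj(s['eef_pos']))
for n,p in dict(hub=[-45,0,91],disc=mark(-.325,56),plug=mark(.975,56),peg=mark(.325,95),armtip=mark(-.325,88,62),plug2=mark(-.975,56)).items(): print(n,wproj(bw(B,p)))
for z in (0,-5,-10,5,10):print(z,wproj(s['eef_pos']+R@[0,0,z]), wproj(s['eef_pos']+R@[-20,0,z]))
E
```

```text
tcp [317. 269.]
hub [235. 265.]
disc [364. 284.]
plug [317. 139.]
peg [377. 220.]
armtip [332. 293.]
plug2 [317. 339.]
0 [317. 269.] [317. 281.]
-5 [317. 262.] [317. 273.]
-10 [317. 254.] [317. 265.]
5 [317. 276.] [317. 289.]
10 [317. 283.] [317. 296.]
```

```bash
python3 - <<'E'
import cv2,numpy as np
for n in ("w3","w1"):
  f=cv2.imread(f"pics/{n}.png")[200:345,200:400].astype(float)
  f=(255*(np.clip(f/90,0,1)**.5)).astype(np.uint8)
  cv2.imwrite(f"pics/{n}e.png",cv2.resize(f,None,fx=4,fy=4,interpolation=cv2.INTER_CUBIC))
E
```

```text
(no output)
```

View pics/w3e.png

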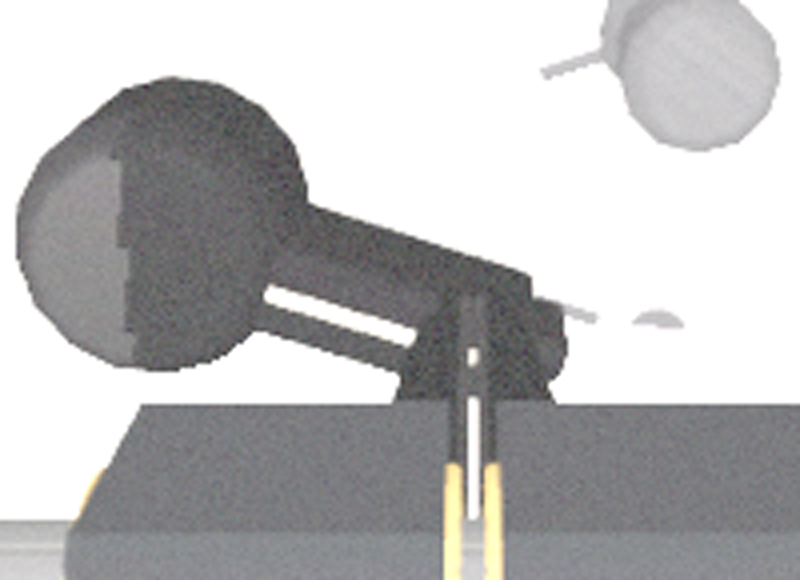

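View pics/w1e.png

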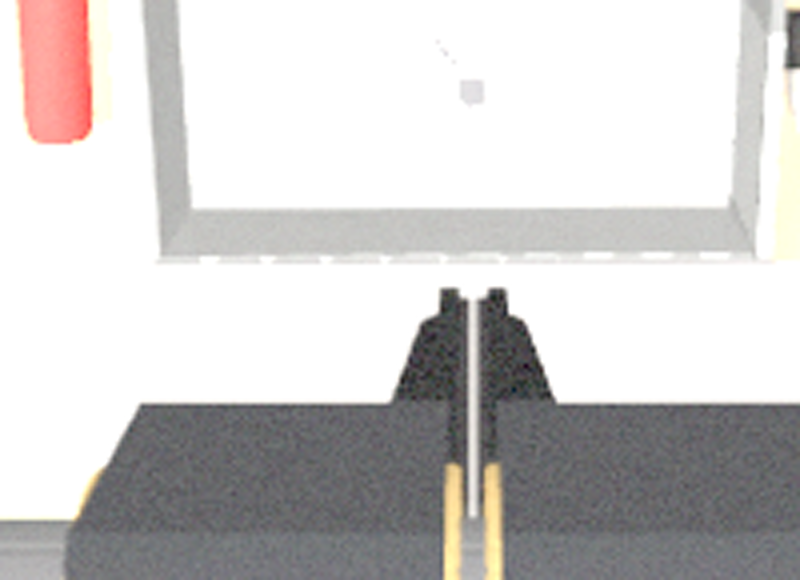

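```bash
python3 - <<'E'
from st import *
def tri(obs):
    f=lambda P:np.concatenate([(wproj2(P) if n=="w" else proj(n,P))-u for n,u in obs])
    r=least_squares(f,[545,-90,80]); return r.x, r.fun
def wproj2(P):
    t=R.T@(np.asarray(P)-s['eef_pos']); c=(np.linalg.inv(HE)@np.r_[t,1])[:3]
    return np.array([317.77+333*c[0]/c[2],240.78+333*c[1]/c[2]])
T=lambda p:np.array((280+p[0]/2.28,170+p[1]/2.28)); S=lambda p:np.array((p[0]/1.87,70+p[1]/1.87))
for n,o in dict(peg=[("top",T((261,216))),("scene",S((456,346))),("w",np.array([375,217]))],
 hub=[("top",T((314,341))),("scene",S((368,284))),("w",np.array([240.,254]))],
 tip=[("scene",S((380,380))),("w",np.array([340.,287])),("top",T((333,240)))]).items():
    x,r=tri(o); print(n,x.round(1),wb(B,x).round(1),r.round(1))
E
```

```text
peg [580.2 -57.4  89.5] [38.  28.5 89.5] [-0.7 -0.3  0.3 -0.  -0.2  0.4]
hub [500.1 -93.1  76.8] [-45.4   1.5  76.8] [-1.  -0.3  1.   0.7 -0.6  0.8]
tip [ 568.  -111.4   68.1] [ 20.2 -23.9  68.1] [-1.6 -0.8  0.2 -1.4  1.3 -1.3]
```

Nothing has moved and the force is near zero, so the fingertips may not be where I assumed. I'll back off and look at them.

apply_moves([
  [0, -0.5, 0],
  [0.1, -1, 0],
  [0.2, -1.6, 0],
  [0.2, -1.6, 0],
], yaw=[0, 0, 0, 0], jaw=[1, 1, 1, 1])

```text
t: 4.78
eef_pos: [556.0, -139.4, 75.3]
tcp_rot: [0.834, 1.569, -0.635]
ft_force: [-0.7, -0.0, 0.0]
opening: 0.008
```

```bash
python3 - <<'E'
from st import *
show()
print(proj("scene",s['eef_pos']),wproj(s['eef_pos']))
for n,(a,b,c,d) in {"scene":(190,310,100,260),"wrist":(200,345,200,400)}.items():
  f=env.read_camera(n)["frame"][a:b,c:d,::-1].astype(float)
  f=(255*(np.clip(f/110,0,1)**.5)).astype(np.uint8)
  cv2.imwrite(f"pics/{n}4.png",cv2.resize(f,None,fx=4,fy=4,interpolation=cv2.INTER_CUBIC))
E
```

```text
t 4.78 tcp [ 556.  -139.4   75.3] box [  5.4 -50.5  75.3] F [-0.7 -0.   0. ] open 0.01
ydir deg 5.9 zdir -84.1 tilt -1.0 j [-0.36  0.54  1.8  -0.    0.8  -0.46]
[175.49570071 270.10293792] [317. 269.]
```

View pics/scene4.png

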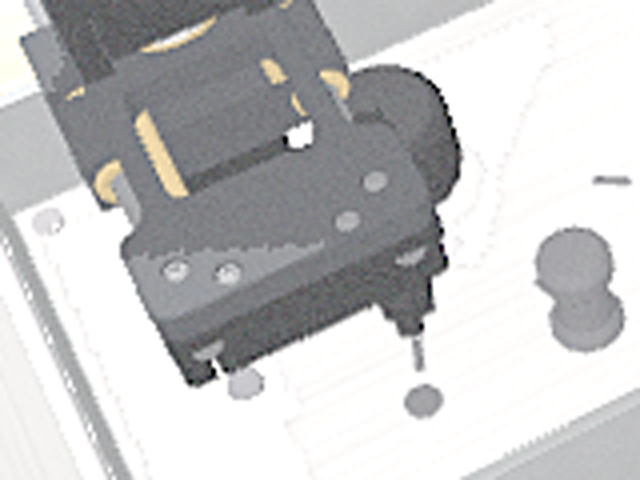

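View pics/wrist4.png

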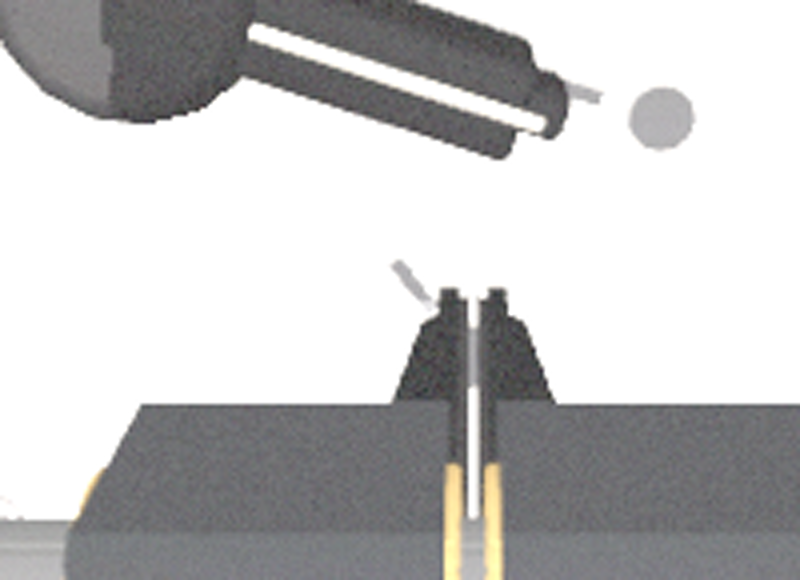

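apply_moves([
  [0, 0, -0.2],
  [0, 0, -0.4],
  [0, 0, -0.4],
  [0, 0, -0.4],
], yaw=[0, 0, 0, 0], jaw=[1, 1, 1, 1])

```text
t: 5.38
eef_pos: [555.7, -138.1, 65.2]
tcp_rot: [0.752, 1.57, -0.716]
ft_force: [0.4, 0.2, -0.1]
opening: 0.003
```

apply_moves([
  [0, 0.3, 0],
  [0, 0.7, 0],
  [-0.1, 1, 0],
  [-0.1, 1, 0],
], yaw=[0, 0, 0, 0], jaw=[1, 1, 1, 1])

```text
t: 5.88
eef_pos: [553.0, -112.3, 65.3]
tcp_rot: [0.657, 1.57, -0.809]
ft_force: [0.2, -0.5, -0.2]
opening: 0.003
```

```bash
python3 - <<'E'
from st import *
show()
for n,(a,b,c,d) in {"scene":(190,310,100,260),"wrist":(200,345,200,400)}.items():
  f=env.read_camera(n)["frame"][a:b,c:d,::-1].astype(float)
  f=(255*(np.clip(f/110,0,1)**.5)).astype(np.uint8)
  cv2.imwrite(f"pics/{n}5.png",cv2.resize(f,None,fx=4,fy=4,interpolation=cv2.INTER_CUBIC))
E
```

```text
t 5.88 tcp [ 553.  -112.3   65.3] box [  5.2 -23.2  65.3] F [ 0.2 -0.5 -0.2] open 0.0
ydir deg 6.0 zdir -84.0 tilt -1.0 j [-0.32  0.55  1.83 -0.    0.77 -0.42]
```

View pics/wrist5.png

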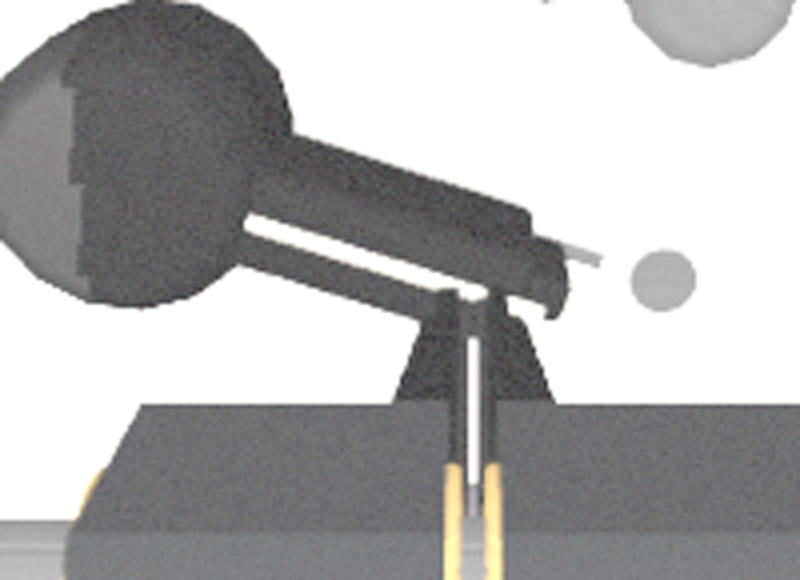

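```bash
python3 - <<'E'
from st import *
# block bottom corners, unknown x,z,yc,w
def f(v):
    x,z,y,w=v
    return np.concatenate([proj("scene",bw(B,[x,y-w,z]))-[148,286],proj("scene",bw(B,[x,y+w,z]))-[210,257.5]])
r=least_squares(f,[95,150,-50,37]);print(r.x.round(1),r.fun.round(1))
for z in (65,75,85,95,105): 
  for y in (-13,-23):print(z,y,wproj(bw(B,[5.2,y,z])))
E

```

```text
[-1017.4 -1449.5    19.9   144.3] [ 0.2  0.4 -0.2 -0.4]
65 -13 [317. 253.]
65 -23 [317. 267.]
75 -13 [317. 258.]
75 -23 [317. 273.]
85 -13 [317. 263.]
85 -23 [317. 279.]
95 -13 [317. 270.]
95 -23 [317. 286.]
105 -13 [317. 276.]
105 -23 [317. 294.]
```

View pics/scene5.png

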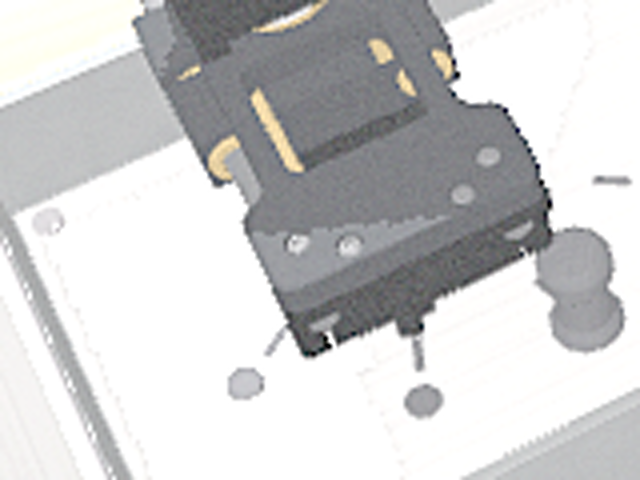

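```bash
python3 - <<'E'
from st import *
P4=np.array([556.0,-139.4,75.3])
iH=np.linalg.inv(HE)
def wp(P,pos):
    c=(iH@np.r_[R.T@(np.asarray(P)-pos),1])[:3]; return np.array([317.77+333*c[0]/c[2],240.78+333*c[1]/c[2]])
obs={"stripe end":[("top",(280+346/2.28,170+250/2.28)),("scene",(371/1.87,70+357/1.87)),("w",(336.2,231.2))],
"stripe start":[("top",(280+329/2.28,170+314/2.28)),("scene",(366/1.87,70+300/1.87)),("w",(262.5,207.5))]}
for n,o in obs.items():
    f=lambda P:np.concatenate([(wp(P,P4) if k=="w" else proj(k,P))-u for k,u in o])
    r=least_squares(f,[545,-90,80]);print(n,r.x.round(1),wb(B,r.x).round(1),r.fun.round(1))
for z in (95,110,125,140,150,160): print(z,[wb(B,ray("scene",u,z)).round(0) for u in ((148,286),(210,257.5))])
E
```

```text
stripe end [ 563.4 -110.4   87.6] [ 15.8 -22.4  87.6] [-2.3 -3.2 -0.2 -0.  -1.3  0.7]
stripe start [ 519.5 -100.3   88.1] [-26.8  -7.7  88.1] [-1.4 -1.4 -0.5  0.3 -0.6  0.3]
95 [array([ 22., -87.,  95.]), array([24., -9., 95.])]
110 [array([ 33., -86., 110.]), array([ 34., -11., 110.])]
125 [array([ 43., -86., 125.]), array([ 44., -12., 125.])]
140 [array([ 53., -86., 140.]), array([ 54., -14., 140.])]
150 [array([ 60., -86., 150.]), array([ 61., -15., 150.])]
160 [array([ 66., -85., 160.]), array([ 67., -16., 160.])]
```

Triangulating the white stripe puts the arm's top at z = 88. The fingertips pass above it, so they must sit about 25–30 mm higher than the TCP reading. I'll go lower in small steps and watch the force.

apply_moves([
  [0.05, -0.5, 0],
  [0.1, -1, 0],
  [0.1, -1.05, 0],
  [0.1, -1.05, -0.2],
  [0.1, -1.05, -0.3],
  [0.1, -1.05, -0.3],
], yaw=[0, 0, 0, 0, 0, 0], jaw=[1, 1, 1, 1, 1, 1])

```text
t: 6.72
eef_pos: [555.6, -139.0, 57.5]
tcp_rot: [0.06, 1.57, -1.406]
ft_force: [0.4, 0.4, -0.4]
opening: 0.005
```

apply_moves([
  [0, 0, -0.05],
  [0, 0, -0.1],
  [0, 0, -0.15],
  [0, 0, -0.15],
], yaw=[0, 0, 0, 0], jaw=[1, 1, 1, 1])

```text
t: 7.22
eef_pos: [555.6, -138.9, 53.6]
tcp_rot: [-0.336, 1.571, -1.803]
ft_force: [0.7, -0.2, 0.8]
opening: 0.005
```

apply_moves([
  [0, 0, -0.05],
  [0, 0, -0.1],
  [0, 0, -0.15],
  [0, 0, -0.15],
], yaw=[0, 0, 0, 0], jaw=[1, 1, 1, 1])

```text
t: 7.72
eef_pos: [555.5, -138.9, 49.8]
tcp_rot: [-0.866, 1.571, -2.333]
ft_force: [-0.0, -0.1, -0.7]
opening: 0.005
```

The TCP reads 49.8, which is below the panel surface at 55, and there is still no contact. That confirms the tips sit well above the reported TCP. I'll push here and check.

apply_moves([
  [0, 0.3, 0],
  [0, 0.6, 0],
  [-0.1, 0.8, 0],
  [-0.1, 0.8, 0],
], yaw=[0, 0, 0, 0], jaw=[1, 1, 1, 1])

```text
t: 8.22
eef_pos: [553.7, -118.9, 50.2]
tcp_rot: [0.749, 1.569, -0.717]
ft_force: [1.7, -5.2, 0.6]
opening: 0.005
```

```bash
python3 - <<'E'
from st import *
show()
for n,(a,b,c,d) in {"scene":(190,310,100,260),"wrist":(100,345,200,400)}.items():
  f=env.read_camera(n)["frame"][a:b,c:d,::-1].astype(float)
  f=(255*(np.clip(f/110,0,1)**.5)).astype(np.uint8)
  cv2.imwrite(f"pics/{n}6.png",cv2.resize(f,None,fx=2.4,fy=2.4,interpolation=cv2.INTER_CUBIC))
E
```

```text
t 8.22 tcp [ 553.7 -118.9   50.2] box [  5.2 -29.8  50.2] F [ 1.7 -5.2  0.6] open 0.0
ydir deg 6.0 zdir -84.0 tilt -1.0 j [-0.33  0.57  1.83 -0.    0.74 -0.43]
```

View pics/wrist6.png

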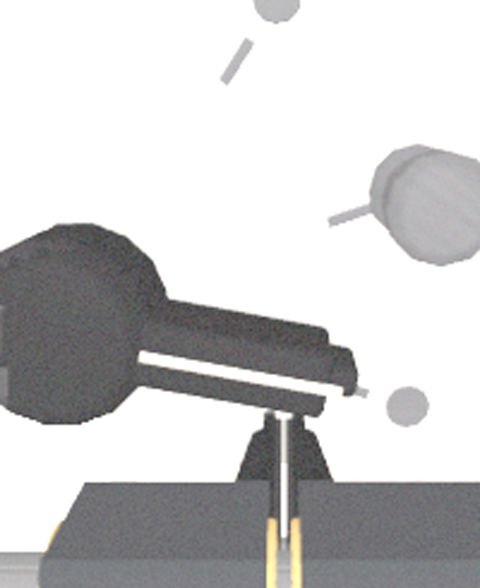

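apply_moves([
  [0, 0.2, 0],
  [0, 0.4, 0],
  [-0.1, 0.6, 0],
  [-0.1, 0.75, 0],
  [-0.1, 0.8, 0],
  [-0.1, 0.8, 0],
], yaw=[0, 0, 0, 0, 0, 0], jaw=[1, 1, 1, 1, 1, 1])

```text
t: 9.07
eef_pos: [551.1, -98.9, 50.1]
tcp_rot: [0.679, 1.569, -0.787]
ft_force: [-0.1, 0.2, -0.1]
opening: 0.004
```

```bash
python3 - <<'E'
from st import *
show()
f=env.read_camera("wrist")["frame"][100:345,200:440,::-1].astype(float)
f=(255*(np.clip(f/110,0,1)**.5)).astype(np.uint8)
cv2.imwrite(f"pics/wrist7.png",cv2.resize(f,None,fx=2.4,fy=2.4,interpolation=cv2.INTER_CUBIC))
E
```

```text
t 9.07 tcp [551.1 -98.9  50.1] box [ 4.7 -9.7 50.1] F [-0.1  0.2 -0.1] open 0.0
ydir deg 6.0 zdir -84.0 tilt -1.0 j [-0.3   0.56  1.85 -0.    0.73 -0.4 ]
```

View pics/wrist7.png

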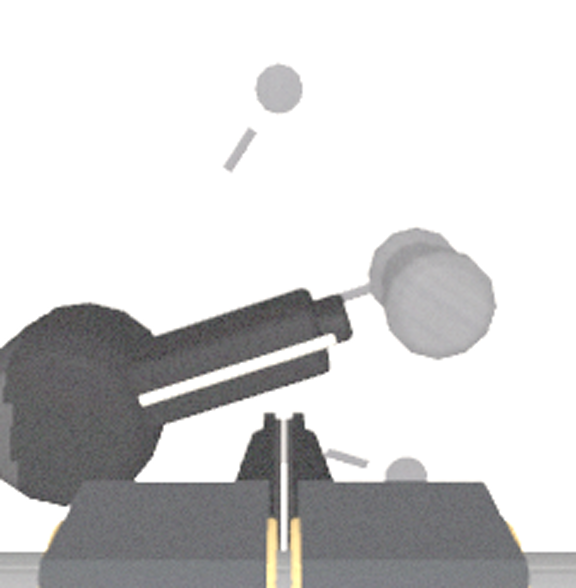

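The wrist view shows the lever lined up with the peg's tick, and it is free of contact. Next I retreat, rise and go outside the narrow flap. I'm using a tip height of TCP + 32 mm.

```bash
python3 - <<'E'
from st import *
to([4.7,-22,50]);to([-10,-22,260]);to([-10,190,260]);to([-10,190,148])
E
```

```text
[4.7, -22, 50] world [ 552.4 -111.1   50. ] units [ 0.05 -0.48 -0.  ]
[-10, -22, 260] world [ 537.7 -112.7  260. ] units [-0.54 -0.55  8.4 ]
[-10, 190, 260] world [515.4  98.1 260. ] units [-1.43  7.89  8.4 ]
[-10, 190, 148] world [515.4  98.1 148. ] units [-1.43  7.89  3.92]
```

apply_moves([
  [0.05, -0.5, 0],
  [0.05, -0.5, 2],
  [0, -0.5, 4],
  [-0.2, -0.5, 6],
  [-0.5, -0.5, 8],
  [-0.5, -0.5, 8.4],
  [-0.8, 1.5, 8.4],
  [-1, 3.5, 8.4],
  [-1.2, 5.5, 8.4],
  [-1.4, 7.5, 8.4],
  [-1.4, 7.9, 8.4],
  [-1.4, 7.9, 8.4],
  [-1.4, 7.9, 6.5],
  [-1.4, 7.9, 5],
  [-1.4, 7.9, 4],
  [-1.4, 7.9, 4],
  [-1.4, 7.9, 4],
], yaw=[0, 0, 0, 0, 0, 0, 0, 0, 0, 0, 0, 0, 0, 0, 0, 0, 0], jaw=[1, 1, 1, 1, 1, 1, 1, 1, 1, 1, 1, 1, 1, 1, 1, 1, 1])

```text
t: 11.25
eef_pos: [516.8, 97.7, 150.9]
tcp_rot: [0.946, 1.568, -0.521]
ft_force: [-0.4, 0.5, 0.4]
opening: 0.008
```

```bash
python3 - <<'E'
from st import *
show()
H=32
for q in np.arange(1.9,-0.01,-.1):
    Y=120-80*np.cos(q)+4*np.sin(q); Z=105+80*np.sin(q)+4*np.cos(q)
    if q>1.57: Y=120-100*np.cos(q)+4
    w=bw(B,[-10,Y+10,Z-H]); print(round(q,2),((w-s['eef_pos'])/25).round(2))
for n in ("scene","top"): cv2.imwrite(f"pics/{n}8.png",env.read_camera(n)["frame"][:,:,::-1])
E
```

```text
t 11.25 tcp [516.8  97.7 150.9] box [ -8.6 189.4 150.9] F [-0.4  0.5  0.4] open 0.01
ydir deg 5.9 zdir -84.1 tilt -1.0 j [ 0.06  0.38  1.84 -0.    0.92 -0.04]
1.9 [ 0.04 -0.92 -0.14]
1.8 [ 0.08 -1.31 -0.04]
1.7 [ 0.12 -1.7   0.04]
1.6 [ 0.17 -2.09  0.08]
1.5 [ 0.2  -2.43  0.09]
1.4 [ 0.24 -2.75  0.06]
1.3 [ 0.27 -3.07  0.01]
1.2 [ 0.3  -3.37 -0.08]
1.1 [ 0.33 -3.67 -0.19]
1.0 [ 0.36 -3.95 -0.34]
0.9 [ 0.39 -4.22 -0.51]
0.8 [ 0.42 -4.47 -0.71]
0.7 [ 0.44 -4.7  -0.93]
0.6 [ 0.46 -4.9  -1.18]
0.5 [ 0.48 -5.08 -1.44]
0.4 [ 0.5  -5.24 -1.72]
0.3 [ 0.51 -5.36 -2.02]
0.2 [ 0.52 -5.45 -2.32]
0.1 [ 0.53 -5.52 -2.64]
-0.0 [ 0.53 -5.55 -2.96]
```

View pics/scene8.png

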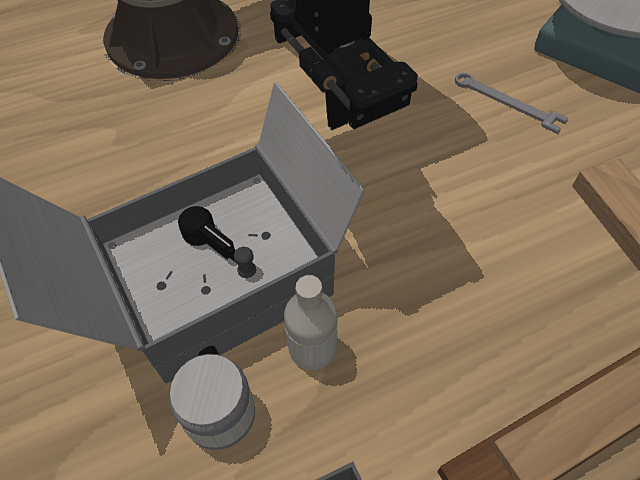

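```bash
python3 - <<'E'
from st import *
p=s['eef_pos']
for z in (0,20,32,45): print(z,proj("scene",p+[0,0,z]).round(),[proj("scene",bw(B,wb(B,p)+[0,d,z])).round() for d in(-10,10)])
f=cv2.imread("pics/scene8.png")[0:150,250:450]
f=(255*(np.clip(f/110.,0,1)**.5)).astype(np.uint8)
cv2.imwrite("pics/s8c.png",cv2.resize(f,None,fx=4,fy=4))
E
```

```text
0 [339. 144.] [array([332., 147.]), array([345., 141.])]
20 [339. 133.] [array([332., 136.]), array([346., 130.])]
32 [339. 125.] [array([332., 129.]), array([346., 122.])]
45 [339. 117.] [array([332., 120.]), array([346., 114.])]
```

View pics/s8c.png

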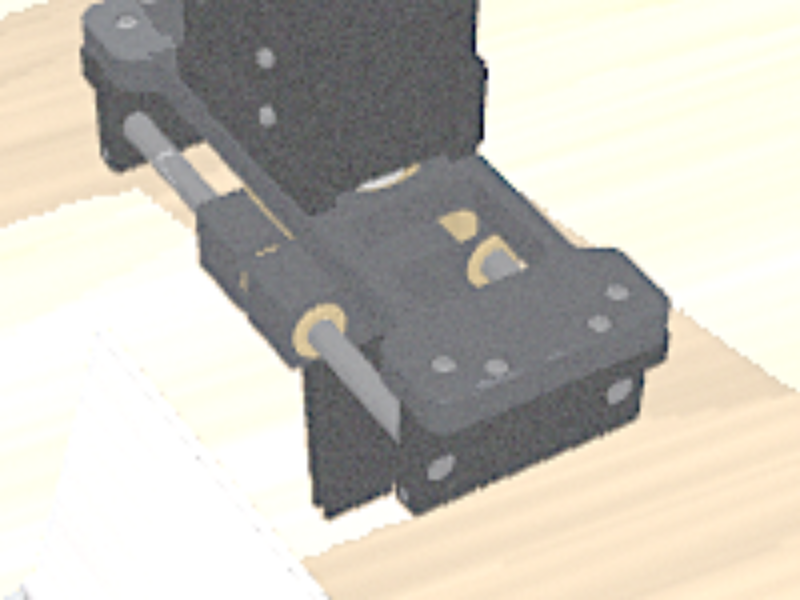

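The finger's lower corner is at full-image (332,129), which matches TCP + 32 exactly. Pushing the narrow flap now.

apply_moves([
  [0, -0.5, -0.1],
  [0, -0.9, -0.1],
  [0.1, -1.3, 0],
  [0.1, -1.7, 0],
  [0.2, -2.1, 0.1],
  [0.2, -2.4, 0.1],
  [0.2, -2.75, 0.05],
  [0.3, -3.1, 0],
  [0.3, -3.4, -0.1],
  [0.3, -3.7, -0.2],
  [0.4, -3.95, -0.35],
  [0.4, -4.2, -0.5],
  [0.4, -4.5, -0.7],
  [0.4, -4.5, -0.7],
], yaw=[0, 0, 0, 0, 0, 0, 0, 0, 0, 0, 0, 0, 0, 0], jaw=[1, 1, 1, 1, 1, 1, 1, 1, 1, 1, 1, 1, 1, 1])

```text
t: 13.1
eef_pos: [526.5, -15.0, 133.2]
tcp_rot: [0.93, 1.568, -0.537]
ft_force: [0.9, 0.8, 0.4]
opening: 0.005
```

```bash
python3 - <<'E'
from st import *
show()
H=32
for q in np.arange(.8,-0.01,-.1):
    Y=120-80*np.cos(q)+4*np.sin(q); Z=105+80*np.sin(q)+4*np.cos(q)
    w=bw(B,[-8,Y+10,Z-H]); print(round(q,2),((w-s['eef_pos'])/25).round(2))
cv2.imwrite("pics/scene9.png",env.read_camera("scene")["frame"][:,:,::-1])
E
```

```text
t 13.1 tcp [526.5 -15.  133.2] box [-10.8  76.3 133.2] F [0.9 0.8 0.4] open 0.0
ydir deg 5.9 zdir -84.1 tilt -1.0 j [-0.15  0.41  1.85 -0.    0.88 -0.26]
0.8 [ 0.11  0.04 -0.  ]
0.7 [ 0.13 -0.18 -0.23]
0.6 [ 0.16 -0.39 -0.47]
0.5 [ 0.17 -0.57 -0.74]
0.4 [ 0.19 -0.72 -1.02]
0.3 [ 0.2  -0.85 -1.31]
0.2 [ 0.21 -0.94 -1.62]
0.1 [ 0.22 -1.   -1.93]
0.0 [ 0.22 -1.04 -2.25]
```

View pics/scene9.png

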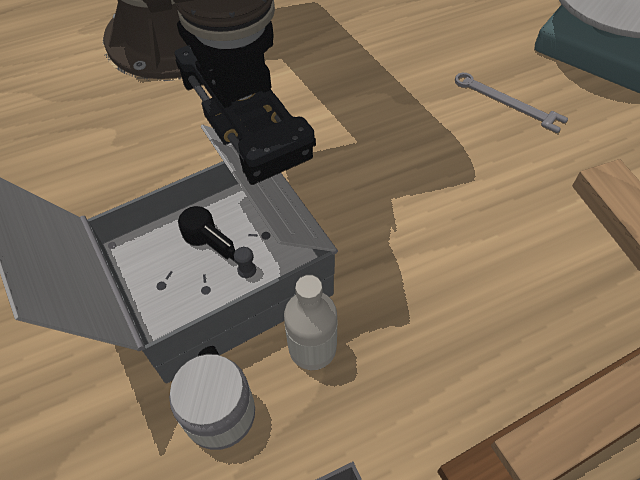

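apply_moves([
  [0.1, -0.2, -0.25],
  [0.1, -0.4, -0.5],
  [0.1, -0.6, -0.75],
  [0.1, -0.7, -1],
  [0.1, -0.85, -1.3],
  [0.1, -0.95, -1.6],
  [0.1, -1, -1.9],
  [0.1, -1, -2.1],
  [0.1, -1, -2.25],
  [0.1, -1, -2.25],
], yaw=[0, 0, 0, 0, 0, 0, 0, 0, 0, 0], jaw=[1, 1, 1, 1, 1, 1, 1, 1, 1, 1])

```text
t: 14.4
eef_pos: [528.9, -39.6, 77.0]
tcp_rot: [0.934, 1.569, -0.533]
ft_force: [-0.7, -0.1, 0.2]
opening: 0.006
```

```bash
python3 - <<'E'
from st import *
show()
cv2.imwrite("pics/scene10.png",env.read_camera("scene")["frame"][:,:,::-1])
E
```

```text
t 14.4 tcp [528.9 -39.6  77. ] box [-11.1  51.6  77. ] F [-0.7 -0.1  0.2] open 0.01
ydir deg 5.9 zdir -84.1 tilt -1.0 j [-0.2   0.49  1.9  -0.    0.75 -0.3 ]
```

View pics/scene10.png

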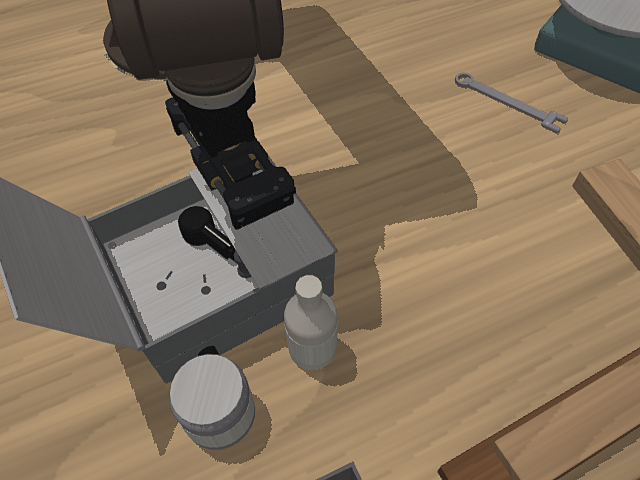

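Nearly shut, with no force yet. I'll press down in small steps until I feel contact.

apply_moves([
  [0, 0, -0.1],
  [0, 0, -0.1],
  [0, 0, -0.1],
], yaw=[0, 0, 0], jaw=[1, 1, 1])

```text
t: 14.82
eef_pos: [529.0, -39.6, 74.7]
tcp_rot: [0.995, 1.568, -0.472]
ft_force: [-0.2, -0.5, 0.7]
opening: -0.001
```

apply_moves([
  [0, 0, -0.05],
  [0, 0, -0.08],
  [0, 0, -0.08],
], yaw=[0, 0, 0], jaw=[1, 1, 1])

```text
t: 15.2
eef_pos: [529.2, -39.6, 74.1]
tcp_rot: [1.068, 1.567, -0.399]
ft_force: [-4.3, 0.8, 17.7]
opening: 0.008
```

```bash
python3 - <<'E'
from st import *
show()
to([-8,45,280]);to([-8,-235,280]);to([-8,-235,190])
E
```

```text
t 15.2 tcp [529.2 -39.6  74.1] box [-10.8  51.5  74.1] F [-4.3  0.8 17.7] open 0.01
ydir deg 5.9 zdir -84.1 tilt -1.0 j [-0.2   0.5   1.9  -0.    0.74 -0.3 ]
[-8, 45, 280] world [532.7 -45.9 280. ] units [ 0.14 -0.25  8.24]
[-8, -235, 280] world [ 562.2 -324.3  280. ] units [  1.32 -11.39   8.24]
[-8, -235, 190] world [ 562.2 -324.3  190. ] units [  1.32 -11.39   4.64]
```

apply_moves([
  [0, 0, 1],
  [0, 0, 3],
  [0, 0, 5],
  [0, 0, 7],
  [0.1, -0.2, 8.4],
  [0.3, -2, 8.4],
  [0.5, -4, 8.4],
  [0.7, -6, 8.4],
  [0.9, -8, 8.4],
  [1.1, -10, 8.4],
  [1.3, -11.4, 8.4],
  [1.3, -11.4, 8.4],
  [1.3, -11.4, 8.4],
], yaw=[0, 0, 0, 0, 0, 0, 0, 0, 0, 0, 0, 0, 0], jaw=[1, 1, 1, 1, 1, 1, 1, 1, 1, 1, 1, 1, 1])

```text
t: 16.82
eef_pos: [561.5, -324.0, 283.9]
tcp_rot: [1.169, 1.568, -0.298]
ft_force: [-0.0, 0.9, -0.5]
opening: 0.005
```

```bash
python3 - <<'E'
from st import *
show()
for n in("scene","top"):cv2.imwrite(f"pics/{n}11.png",env.read_camera(n)["frame"][:,:,::-1])
to([-8,-232,190])
for p in (ned(100,0),ned(-100,0),ned(100,.05),ned(-100,.05)): 
  p[2]+=4;print(proj("scene",bw(B,p)).round(1),proj("top",bw(B,p)).round(1))
E
```

```text
t 16.82 tcp [ 561.5 -324.   283.9] box [  -8.7 -234.7  283.9] F [-0.   0.9 -0.5] open 0.01
ydir deg 5.9 zdir -84.1 tilt -1.0 j [-0.63  0.45  1.35  0.    1.34 -0.73]
[-8, -232, 190] world [ 561.9 -321.3  190. ] units [ 0.02  0.11 -3.75]
[259.6 288.8] [396.9 220.7]
[189.2 172.7] [412.2 360.7]
[259.3 286.6] [397.3 220.2]
[188.4 170.1] [412.8 361.1]
```

View pics/scene11.png

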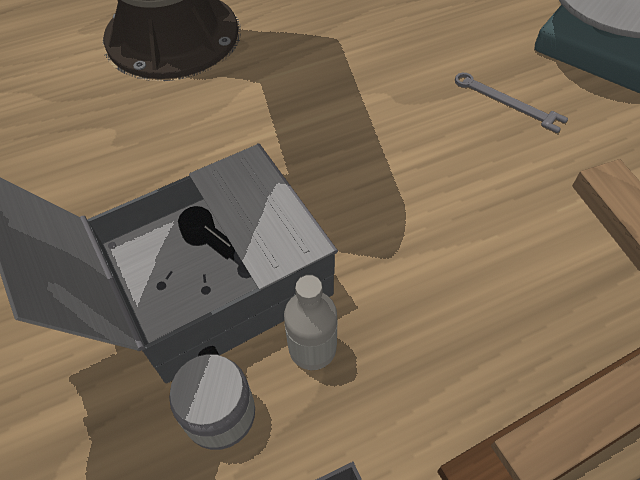

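View pics/top11.png

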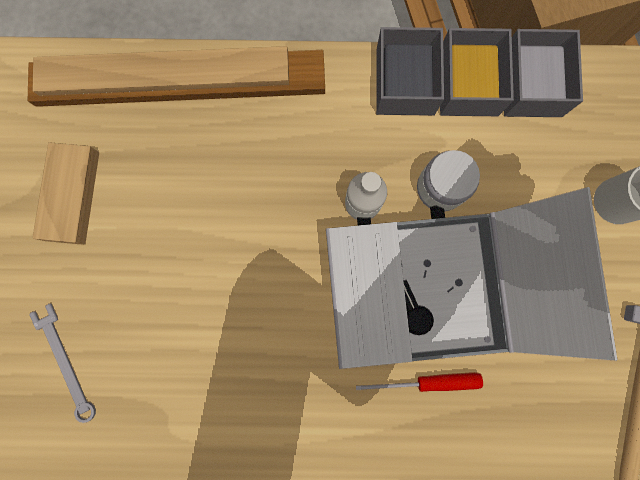

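```bash
python3 - <<'E'
from st import *
for u in ((597,195),(625,315)):
  for z in (0,60,120,180): print(u,z,ray("top",u,z).round())
H=34.5
for q in np.arange(2.0,-0.01,-.1):
    Y=-120+130*np.cos(q)-4*np.sin(q); Z=110+130*np.sin(q)+4*np.cos(q)
    if q>1.57: Y=-120+155*np.cos(q)-4
    w=bw(B,[-8,Y-10,Z-H]); print(round(q,2),((w-s['eef_pos'])/25).round(2))
E
```

```text
(597, 195) 0 [ 709. -414.    0.]
(597, 195) 60 [ 696. -380.   60.]
(597, 195) 120 [ 683. -346.  120.]
(597, 195) 180 [ 670. -313.  180.]
(625, 315) 0 [ 509. -450.    0.]
(625, 315) 60 [ 510. -413.   60.]
(625, 315) 120 [ 512. -377.  120.]
(625, 315) 180 [ 514. -341.  180.]
2.0 [-0.13  1.42 -3.69]
1.9 [-0.19  1.99 -3.48]
1.8 [-0.26  2.59 -3.33]
1.7 [-0.32  3.19 -3.22]
1.6 [-0.39  3.81 -3.16]
1.5 [-0.44  4.35 -3.16]
1.4 [-0.5   4.87 -3.2 ]
1.3 [-0.55  5.38 -3.3 ]
1.2 [-0.61  5.87 -3.45]
1.1 [-0.66  6.35 -3.65]
1.0 [-0.71  6.81 -3.89]
0.9 [-0.75  7.24 -4.18]
0.8 [-0.79  7.64 -4.51]
0.7 [-0.83  8.   -4.88]
0.6 [-0.87  8.32 -5.29]
0.5 [-0.9   8.61 -5.72]
0.4 [-0.92  8.85 -6.18]
0.3 [-0.94  9.04 -6.66]
0.2 [-0.96  9.18 -7.16]
0.1 [-0.97  9.28 -7.68]
-0.0 [-0.97  9.32 -8.19]
```

The narrow flap is shut: its edge corners are at (259,289) and (190,173), against predictions of (259.6,288.8) and (189.2,172.7). Now the wide flap.

apply_moves([
  [0, 0, -1.5],
  [0, 0, -3],
  [0, 0, -3.7],
  [0, 0, -3.7],
  [0, 0.7, -3.7],
  [-0.1, 1.4, -3.7],
  [-0.2, 2, -3.5],
  [-0.3, 2.6, -3.3],
  [-0.3, 3.2, -3.2],
  [-0.4, 3.8, -3.15],
  [-0.4, 4.35, -3.15],
  [-0.5, 4.9, -3.2],
  [-0.55, 5.4, -3.3],
  [-0.6, 5.9, -3.45],
  [-0.7, 6.35, -3.65],
  [-0.7, 6.8, -3.9],
  [-0.75, 7.25, -4.2],
  [-0.8, 7.65, -4.5],
  [-0.8, 7.65, -4.5],
], yaw=[0, 0, 0, 0, 0, 0, 0, 0, 0, 0, 0, 0, 0, 0, 0, 0, 0, 0, 0], jaw=[1, 1, 1, 1, 1, 1, 1, 1, 1, 1, 1, 1, 1, 1, 1, 1, 1, 1, 1])

```text
t: 19.3
eef_pos: [541.4, -131.4, 171.2]
tcp_rot: [1.204, 1.568, -0.261]
ft_force: [-0.3, -0.8, 0.6]
opening: 0.002
```

```bash
python3 - <<'E'
from st import *
show()
H=34.5
for q in np.arange(.8,-0.01,-.1):
    Y=-120+130*np.cos(q)-4*np.sin(q); Z=110+130*np.sin(q)+4*np.cos(q)
    w=bw(B,[-8,Y-10,Z-H]); print(round(q,2),((w-s['eef_pos'])/25).round(2))
cv2.imwrite("pics/scene12.png",env.read_camera("scene")["frame"][:,:,::-1])
E
```

```text
t 19.3 tcp [ 541.4 -131.4  171.2] box [ -8.4 -41.  171.2] F [-0.3 -0.8  0.6] open 0.0
ydir deg 6.0 zdir -84.0 tilt -1.0 j [-0.36  0.4   1.74  0.    1.   -0.46]
0.8 [ 0.02 -0.05  0.01]
0.7 [-0.02  0.31 -0.36]
0.6 [-0.05  0.64 -0.76]
0.5 [-0.08  0.92 -1.19]
0.4 [-0.11  1.16 -1.66]
0.3 [-0.13  1.35 -2.14]
0.2 [-0.14  1.5  -2.64]
0.1 [-0.15  1.59 -3.15]
0.0 [-0.16  1.63 -3.67]
```

View pics/scene12.png

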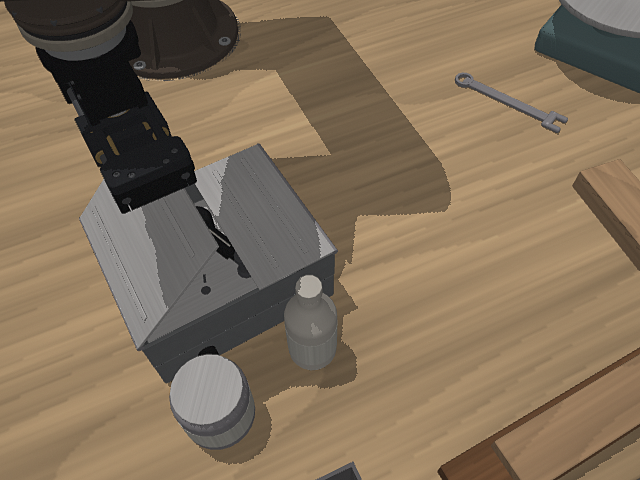

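apply_moves([
  [0, 0.3, -0.35],
  [0, 0.65, -0.75],
  [-0.1, 0.9, -1.2],
  [-0.1, 1.15, -1.65],
  [-0.1, 1.35, -2.15],
  [-0.15, 1.5, -2.65],
  [-0.15, 1.6, -3.1],
  [-0.15, 1.6, -3.4],
  [-0.15, 1.6, -3.6],
  [-0.15, 1.6, -3.6],
], yaw=[0, 0, 0, 0, 0, 0, 0, 0, 0, 0], jaw=[1, 1, 1, 1, 1, 1, 1, 1, 1, 1])

```text
t: 20.6
eef_pos: [537.8, -92.0, 81.3]
tcp_rot: [1.127, 1.568, -0.339]
ft_force: [-0.0, 0.7, 0.7]
opening: 0.002
```

apply_moves([
  [0, 0, -0.05],
  [0, 0, -0.08],
  [0, 0, -0.08],
], yaw=[0, 0, 0], jaw=[1, 1, 1])

```text
t: 20.98
eef_pos: [537.9, -92.0, 79.5]
tcp_rot: [1.122, 1.568, -0.344]
ft_force: [1.2, -0.6, -0.1]
opening: 0.008
```

apply_moves([
  [0, 0, -0.03],
  [0, 0, -0.06],
  [0, 0, -0.06],
], yaw=[0, 0, 0], jaw=[1, 1, 1])

```text
t: 21.35
eef_pos: [538.0, -92.1, 79.1]
tcp_rot: [1.124, 1.567, -0.342]
ft_force: [-4.5, 0.6, 14.6]
opening: 0.011
```

Firm contact came at 79.1, exactly 5 mm above the narrow flap's contact height, as it should. I'll retreat and check.

apply_moves([
  [0, 0, 0.5],
  [0, 0, 2],
  [0, 0, 4],
  [0, 0, 6],
  [0, 0, 8],
  [0, -2, 8],
  [-1, -4, 8],
  [-1, -6, 8],
  [-2, -8, 8],
  [-2, -10, 8],
  [-2, -10, 8],
  [-2, -10, 8],
], yaw=[0, 0, 0, 0, 0, 0, 0, 0, 0, 0, 0, 0], jaw=[1, 1, 1, 1, 1, 1, 1, 1, 1, 1, 1, 1])

```text
t: 22.85
eef_pos: [487.8, -341.7, 279.3]
tcp_rot: [1.207, 1.567, -0.259]
ft_force: [0.3, 0.1, 0.3]
opening: 0.006
```

```bash
python3 - <<'E'
from st import *
show()
for n in("scene","top"):cv2.imwrite(f"pics/{n}13.png",env.read_camera(n)["frame"][:,:,::-1])
for q in (0,.03,.06):
  for x in(100,-100):
    p=wed(x,q);p[2]+=4;print(q,proj("scene",bw(B,p)).round(1),proj("top",bw(B,p)).round(1))
E
```

```text
t 22.85 tcp [ 487.8 -341.7  279.3] box [ -83.8 -244.5  279.3] F [0.3 0.1 0.3] open 0.01
ydir deg 6.0 zdir -84.0 tilt -1.0 j [-0.72  0.36  1.5   0.    1.28 -0.83]
0 [271.1 280.6] [387.1 221.1]
0 [199.1 165.5] [402.2 362.1]
0.03 [270.7 278.6] [387.6 220.6]
0.03 [198.4 163.1] [402.8 362.6]
0.06 [270.1 276.5] [388.1 220.1]
0.06 [197.5 160.8] [403.5 363. ]
```

View pics/scene13.png

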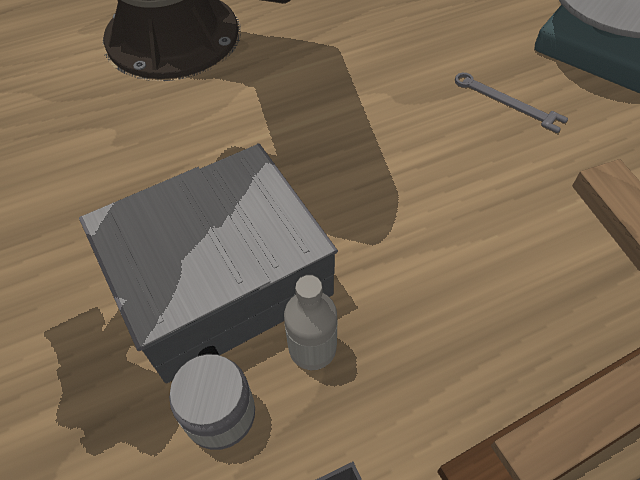

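View pics/top13.png

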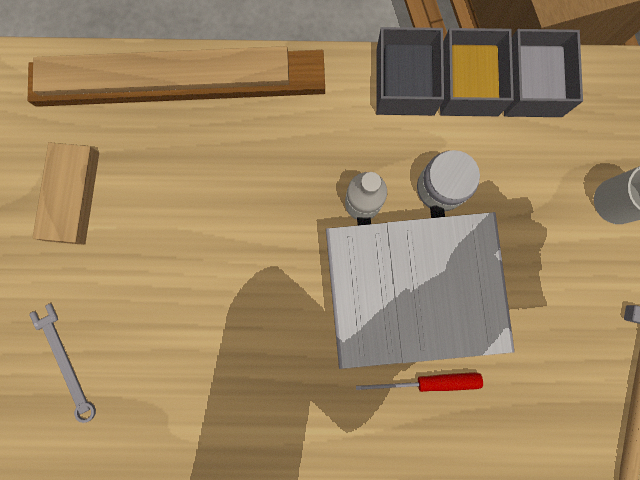

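Both flaps are flat. The wide flap's edge is at about (388,222) in the top view, against a predicted (387,221). The bottle, tin and screwdriver have not moved. Handing in.

```bash
python3 -c "
from cell import env
print(env.job_done())"
```

```text
the job is handed in; nothing more can be done
None
```

The selector is at the tall peg's stop (+0.325), and the box is closed with the narrow flap down first and the wide flap over it. I handed the job in at about 23 s on the robot's clock, with the arm well clear.

**Last checks**
- **Selector:** the wrist and scene pictures showed the lever lined up with the peg after it snapped over. I could not see it again once the flaps were shut.
- **Narrow flap:** pressing it down gave firm contact at about 18 N. Its edge corners landed within about 2 px of where they should be when shut.
- **Wide flap:** pressing it down gave firm contact at about 15 N. That contact was 5 mm above the narrow flap's, as expected when shut, and its edge was within about 1 px in the top view.
- **Other objects:** the bottle, tin and screwdriver look unmoved in the final pictures.

**What disagreed:** the fingertips sat about 32–35 mm above the reported TCP position. My first two pushes therefore passed over the lever without touching it. I found the offset from the pictures and by going lower in small steps, then allowed for it in every later move. The largest force I read was about 18 N, but I only saw force at the end of each move.

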